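# Air the roller's stock box: cover back, sagging bolt over its keeper, gate held ajar

## Robot

A 7-joint arm with a two-finger parallel gripper is mounted at the origin on the work surface. World frame = base frame: x ahead of the robot, y to its left, z up, the work surface at z = 0. Lengths are in mm, angles in rad, forces in N, time in s.
With the tool pointing down it reaches from about 400 to 875 mm from the base axis. Payload 19.3 kg.
Tool frame: the origin (TCP) lies at the very end of the fingers, on their centre line; the grasp point (between the pads) lies 19 mm behind it; x points along the fingers, y is the direction in which the jaws open and shut, and the axes are right-handed (so a half turn about x gives the same grasp; the last joint's range is limited). The gripper opens to 85 mm and grips with 20 to 120 N. Pads are 22 mm wide; open, the fingers measure 114 mm over their backs; the gripper's body (76 mm by 85 mm) begins 54 mm behind the grasp point. The pads swing forward as they close: fully open they stand 13 mm farther back than shut.
Start: joints at [1.036, 0.521, -0.036, 1.599, 0.021, 1.021, -0.113], TCP at [280.124, -558.698, 194.191] pointing down, gripper open.
Joint ranges: [-2.91, 2.91], [-0.3, 2.13], [-1.5, 1.42], [0.17, 2.43], [-1.26, 4.41], [0.16, 1.93], [-2.52, 2.52]. Speed limits (rad/s): [1.89, 1.89, 2.39, 2.39, 3.01, 3.01, 3.01].

## Interface

Orientations are given as a rotation vector (axis times angle).
In Python, from rig import bot, viewer, close_job, models gives the robot as it stands.
- The arm moves only by the shell command python3 -m crank 'ROWS' [FORCE]. ROWS is JSON, a list that holds one entry, the list of rows, each a list of 7 numbers: the finger opening in m, from 0 to 0.0854, then the shift along the tool's x, y, z in m, then the turn, a rotation vector about the tool's x, y, z in rad. A call has 1 to 20 rows; each row is the pose to reach, as a shift and turn from the pose measured when the call began, along the tool's axes at that moment; what a row does not reach only later rows make up. A row lasts 1/8 s, in which the tool goes at most 62.5 mm and 10.7 degrees, less where a joint would pass 70% of its speed; a pose out of reach is approached as far as the arm can. A call with a gripper value outside its range is refused whole. The fingers move at their own pace and stop on an object; FORCE is the grip in N (left out, the last holds). Time passes only in rows, so rows that repeat a pose let the fingers close. It gives the time, the measured TCP pose, the force and the opening at its end, in the units of the state.
- bot.state(): the state, without advancing time (a new reading comes with each control period).
- viewer.capture(name): name is "scene" or "top"; returns a dict with "img" (384x512x3 uint8, red, green, blue), "fx", "fy", "cx", "cy" (pixels), "rvec" (rotation vector, rad) and "tvec" (3), from world to camera coordinates, as OpenCV has them. Camera axes: x right, y down, z forward; pixel columns grow to the right and rows downward; lengths in mm; the calibration is good to about 2 mm. A picture is of the moment at which its call begins. There is no depth.
- close_job(): hands the job in, once; it reports no verdict.
Trained networks look in a picture, given as the dict that the camera call returned (one of the last four; its "shot" number tells which), for a name from the list of things; names that differ only in an ending like _2 or _b are one class to them, and where a whole thing is asked for, a point or a joint stands for the part that bears it (a point fixed in the world has none). Each returns a list of dicts, best first, with "conf" (0 to 1); they miss things now and then, are a little off and sometimes report something else, mostly with a low value. They report only what shows in the picture. A call takes as long as a camera call.
- models.regions_of(picture, name): "pixels" (384x512 bool, what is visible of it) and "location" ([row, column] in pixels, amid what is visible of it).
- models.tip_of(picture, name): "location" ([row, column] in pixels: a listed point, or the origin of a listed thing).
The state is a dict: "time_s": time; "qpos": joint angles; "qd": joint speeds; "effort": joint torques, N m; "eef_pos": TCP position; "ee_rot": TCP orientation; "ft_force": force on the tool from outside, world axes, zero at the start; "moment": the same for the moment, N m; "finger_gap": opening from 0.0 (shut) to 1.0 (fully open).
Only numpy, scipy, OpenCV 4.12 (cv2) and the standard library are available. Lean on these libraries where they do the work, as an engineer would, in place of code of your own. Each camera call takes 0.05 s, during which the arm holds its last target.

## Task

Air the wooden stock box: first slide the flat cover on its top all the way back off the hatch, to its stop. Then take the upright knob of the barrel bolt on top of the little gate, lift the sagging bolt so that its nose clears the keeper's bent lip, draw it well back, and swing the gate ajar by about 25 degrees. The gate shuts itself on a spring, so finish still holding it ajar and still in the gripper, and do not shift the other things on the table.

Things in the scene. Friction and masses are not known exactly. Their poses are not given: they have to be found in the camera images.
- box: The brown wooden stock box, fixed to the table, hollow, 220 mm deep (its x), 330 wide (its y), 120 high. Origin: centre of its underside; z up. Its -x side, towards the robot, is closed by the slatted gate; +y is the robot's left. On its flat top a cover runs along y between two 10 mm high runners. Turned up to 0.25 rad about the vertical; its yaw gives the directions of all that is on it.
- cover (a joint): How far the flat plywood cover (112 x 140 x 6 mm, top face 127 mm above the table) has been slid, m: 0 = right over the hatch (to the box's -y end), 0.13 = stop, hatch fully open. It slides along the box's +y, is captive, stays where left, and needs about 2 N. It can start partly open (up to 0.03).
- cover_pull (a point): Grip point of the cover's pull: a wooden bar standing on the middle of the cover, 50 mm long along box x, 16 mm thick along box y, 30 mm high (127 to 157 mm above the table); the point lies in its middle, 145 mm above the table. Free space beside it along box y.
- gate (a joint): Opening angle of the gate, rad: 0 = shut; grows as its free (box -y) end swings out towards the robot side (box -x), i.e. clockwise seen from above; can go to 1.3. A spring shuts it again at once when let go (closing torque about 0.35 N m shut, 0.5 N m at 0.45 rad).
- gate_hinge (a point): On the gate's vertical hinge axis, at the height of the gate's top edge (120 mm). The gate (250 mm long, 24 mm thick, box -y from here when shut) carries the bolt along its top edge. The axes of this point turn with the gate: y points from the gate's free end to the hinge, z up.
- barrel (a joint): Height by which the loose barrel with its bolt is lifted, m: 0 = sagging at the bottom of its two tall hoops, 0.022 = top. It falls back by its weight (0.2 kg in all). The bolt's nose clears the keeper's lip above about 0.014.
- bolt (a joint): How far the bolt is drawn out of the keeper, m: 0 = home, 0.045 = fully back. It slides along the gate towards the hinge (box +y while the gate is shut) with about 1 N of friction. Not lifted, its nose hooks on the lip at about 0.003. Past 0.02 it is over the lip, past 0.025 it is clear of the keeper's front cheek, so that the gate can swing.
- bolt_knob (a point): Grip point of the bolt's knob, an upright round steel post 16 mm thick on the bolt rod: on its axis, 18 mm below its top, 177 mm above the table while sagging (rod top 147). 180 mm from the hinge axis at the start, 135 with the bolt fully back. Hoops 182 mm high stand 56 mm to its keeper side and 92 mm to its hinge side: closing the fingers across the gate (box x) leaves most room.
- bolt_nose (a point): Underside of the bolt's turned-down nose (10 mm along the rod, 12 mm across, reaching 19 mm below the rod's axis), at the box -y end of the rod; 123 mm above the table when sagging.
- keeper_lip (a point): Top of the keeper's bent-up lip on the post at the gate's free end, 135 mm above the table; the nose hangs behind it (box -y side). The keeper's front cheek, 42 mm high, stands on the robot side of the nose and keeps the gate shut until the bolt is drawn.
- pot_mid (a point): Bystander: white pot with a neck, 34 mm diameter, 40 high, standing on the back strip of the box top; the point is its centre.
- blade: Bystander: flat oval steel blade, 146 x 56 x 5 mm, lying on the black board (280 x 260 x 20 mm) at the robot's right; origin under its centre.
- jar_mid (a point): Bystander: glass jar, 60 mm diameter, 55 high, on the black board; the point is its centre.
- gauge: Bystander: brass ring, 60 mm diameter, 12 high, on the table left of the box; origin under its centre.
- cup_mid (a point): Bystander: white cup, 70 mm diameter, 80 high, on the table left of the box; the point is its centre.

How it is judged (in metres and radians):
On the way, in this order (a step that is already met when the one before it is completed fails the run):
1. the cover is slid back to its stop (value of joint cover above 0.12 m), for 0.2 s.
2. the bolt is drawn clear of the keeper (value of joint bolt above 0.03 m), for 0.2 s.
At the end, for the whole second after the job is handed in: The gate stands still (under 0.05 rad/s) at 0.30 to 0.58 rad (17 to 33 degrees), held there by the gripper's fingers (over 1 N of contact with the gate or its bolt) against its spring; the bolt is drawn at least 30 mm; the cover is at least 115 mm back (120 mm when first slid) (value of joint gate between 0.3 and 0.58 rad and velocity of joint gate between -0.05 and 0.05 rad/s and value of joint bolt above 0.03 m and value of joint cover above 0.115 m and contact force between the fingers and gate above 1 N); the arm keeps its last pose, push and grip.
It fails at once if the small pot is moved more than 30 mm (distance of pot_mid from where it was at the start of the episode above 0.03 m).
It fails at once if the blade is moved more than 30 mm (distance of blade from where it was at the start of the episode above 0.03 m).
It fails at once if the jar is moved more than 30 mm (distance of jar_mid from where it was at the start of the episode above 0.03 m).
It fails at once if the ring is moved more than 30 mm (distance of gauge from where it was at the start of the episode above 0.03 m).
It fails at once if the cup is moved more than 30 mm (distance of cup_mid from where it was at the start of the episode above 0.03 m).
It also fails if it takes over 48 s, if anything falls off the work surface, if the arm or the gripper's body presses on something with over 40 N, if the wrist force passes 120 N, or if a joint passes its speed limit or range.

## Working session

There is one attempt and no reset: what is moved stays moved. The work goes in short steps, Python scripts to look and compute and a shell command to move; the robot and the scene stay as the last step left them, time stands still between calls to the robot, and variables do not carry over. Pictures are saved under pics/ and viewed, and the job is handed in when it is done.

```bash
ls; mkdir -p pics; cat > h.py <<'E'
import numpy as np, cv2
from scipy.spatial.transform import Rotation as R
from rig import bot, viewer, close_job, models
def P(c):
    K=np.array([[c['fx'],0,c['cx']],[0,c['fy'],c['cy']],[0,0,1.]])
    return K,R.from_rotvec(np.array(c['rvec'],float).ravel()).as_matrix(),np.array(c['tvec'],float).ravel()
def onplane(c,rc,z):
    K,Rm,t=P(c); d=Rm.T@np.linalg.inv(K)@np.array([rc[1],rc[0],1.]); o=-Rm.T@t
    return o+d*(z-o[2])/d[2]
def proj(c,X):
    K,Rm,t=P(c); p=K@(Rm@np.array(X,float)+t); return p[1]/p[2],p[0]/p[2]
def tri(cs,rcs):
    A=[];b=[]
    for c,rc in zip(cs,rcs):
        K,Rm,t=P(c); M=K@np.c_[Rm,t]
        for s,r in ((rc[1],0),(rc[0],1)):
            v=s*M[2]-M[r]; A.append(v[:3]); b.append(-v[3])
    A=np.array(A);b=np.array(b); n=np.linalg.norm(A,axis=1); 
    x=np.linalg.lstsq(A/n[:,None],b/n,rcond=None)[0]
    return x
def save(c,n,s=1.5): cv2.imwrite('pics/'+n,cv2.resize(c['img'][:,:,::-1],None,fx=s,fy=s))
E
python3 - <<'E'
from h import *
s=viewer.capture('scene');t=viewer.capture('top')
save(s,'s0.png');save(t,'t0.png')
H=dict(box=0,cover_pull=145,gate_hinge=120,bolt_knob=177,bolt_nose=123,keeper_lip=135,pot_mid=140,blade=20,jar_mid=47,gauge=0,cup_mid=40)
for n,z in H.items():
    o=[]
    for c in (s,t):
        r=models.tip_of(c,n)
        o.append([(round(q['conf'],2),np.round(q['location'],1).tolist(),np.round(onplane(c,q['location'],z),0).tolist()) for q in r[:2]])
    print(n,o)
    r=[models.tip_of(c,n) for c in (s,t)] if 0 else None
print(bot.state())
E
```

```text
pics
box [[(0.24, [196.4, 245.3], [430.0, -198.0, -0.0]), (0.18, [235.5, 215.5], [657.0, -121.0, 0.0])], [(0.97, [174.3, 234.0], [621.0, 53.0, 0.0]), (0.55, [185.1, 251.4], [576.0, -20.0, 0.0])]]
cover_pull [[(0.74, [222.7, 235.7], [655.0, -10.0, 145.0])], [(0.77, [160.5, 248.2], [647.0, -10.0, 145.0])]]
gate_hinge [[(0.79, [232.7, 302.3], [518.0, 156.0, 120.0])], [(0.64, [192.2, 200.1], [527.0, 176.0, 120.0])]]
bolt_knob [[(0.66, [202.4, 260.2], [555.0, 2.0, 177.0])], [(0.7, [188.7, 248.2], [532.0, -11.0, 177.0]), (0.15, [236.9, 141.4], [352.0, 379.0, 177.0])]]
bolt_nose [[(0.66, [197.5, 241.7], [540.0, -102.0, 123.0])], [(0.66, [187.2, 267.1], [547.0, -83.0, 123.0]), (0.63, [188.7, 269.7], [541.0, -93.0, 123.0])]]
keeper_lip [[(0.54, [199.9, 244.7], [550.0, -76.0, 135.0]), (0.25, [317.8, 350.7], [674.0, 435.0, 135.0])], [(0.4, [184.4, 267.2], [556.0, -83.0, 135.0])]]
pot_mid [[(0.62, [238.4, 218.0], [736.0, -3.0, 140.0])], [(0.44, [137.3, 247.4], [741.0, -6.0, 140.0])]]
blade [[(0.75, [151.6, 199.4], [376.0, -558.0, 20.0])], [(0.55, [227.8, 377.4], [398.0, -531.0, 20.0]), (0.48, [1
[... 436 characters left out ...]
40.0])]]
{'time_s': 1.2, 'qpos': array([ 1.03581704,  0.52132928, -0.03628354,  1.59948245,  0.02117905,
        1.02110938, -0.11285647]), 'qd': array([-3.15429777e-04, -5.46779436e-04, -2.82393473e-04,  3.18543596e-04,
       -7.57078543e-05,  4.47345704e-05, -4.90668799e-04]), 'effort': array([-7.24683141e-04, -9.26841760e+01,  1.97875321e+00, -3.70262325e+01,
        1.80677476e-02,  1.87591817e-03, -1.15949405e-05]), 'eef_pos': array([ 280.11970043, -558.71794332,  194.24134481]), 'ee_rot': array([ 1.96289608,  0.4643636 , -1.96284268]), 'ft_force': array([-0.48866262,  0.25856662,  0.22818048]), 'moment': array([-0.00207683, -0.00919081,  0.00608135]), 'finger_gap': 0.9994909343267486}
```

View pictures.

View pics/s0.png

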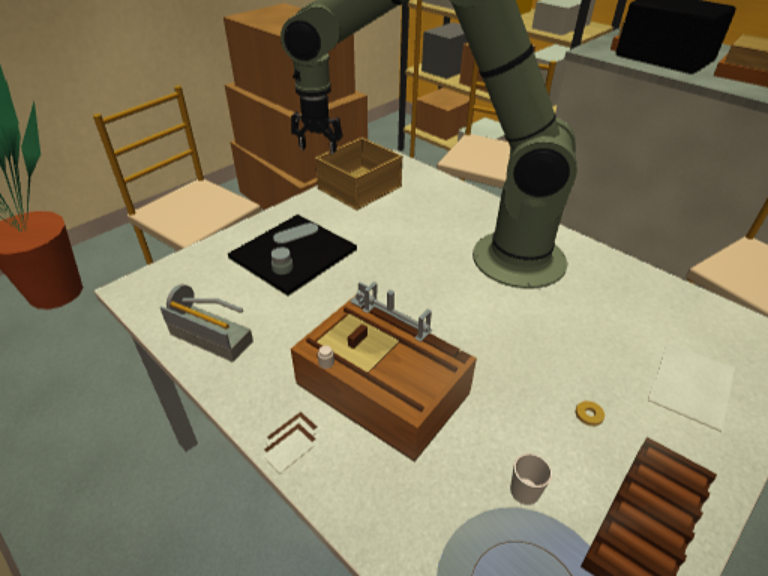

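View pics/t0.png

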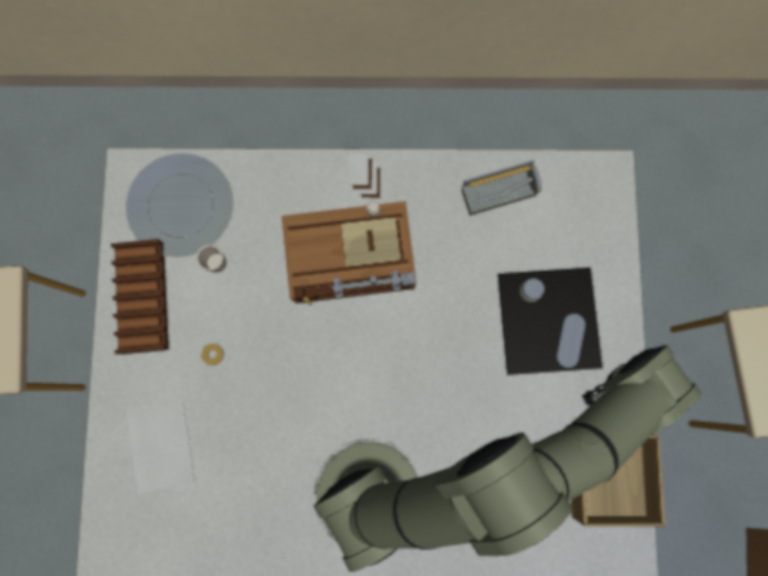

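```bash
python3 - <<'E'
from h import *
import pickle
s=viewer.capture('scene');t=viewer.capture('top')
pickle.dump((s,t),open('c0.pkl','wb'))
cv2.imwrite('pics/s1.png',cv2.resize(s['img'][180:310,185:325,::-1],None,fx=5.5,fy=4.6 if 0 else 4.5,interpolation=cv2.INTER_CUBIC))
cv2.imwrite('pics/t1.png',cv2.resize(t['img'][125:210,180:285,::-1],None,fx=7,fy=7,interpolation=cv2.INTER_CUBIC))
E
```

```text
(no output)
```

View pics/s1.png

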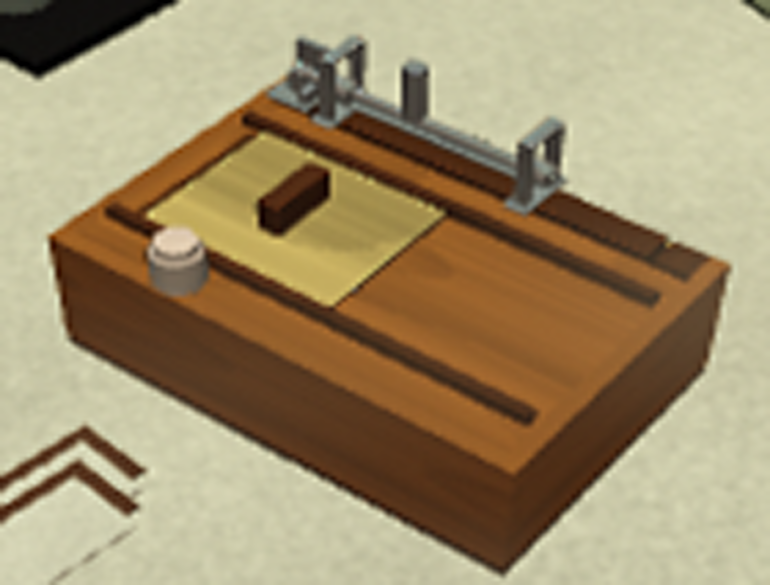

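View pics/t1.png

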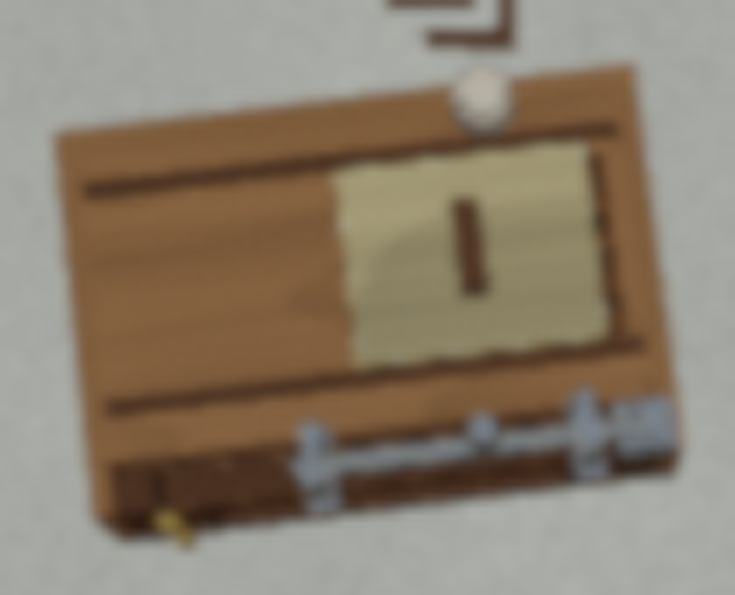

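```bash
cat > fit.py <<'E'
from h import *
import pickle
from scipy.optimize import least_squares
s,t=pickle.load(open('c0.pkl','rb'))
obs=[(s,1,1,120,285.1,279.0),(s,1,-1,120,232.9,194.5),(s,-1,1,120,239.3,317.7),(s,1,1,0,307.1,276.8),(s,1,-1,0,255.6,197.7),
(t,1,-1,120,134.7,270.7),(t,1,1,120,144.0,188.1),(t,-1,1,120,199.3,193.6),(t,-1,-1,120,192,277.1)]
def f(p,full=True):
    x,y,a=p; r=[]
    for c,i,j,z,row,col in obs:
        X=[x+np.cos(a)*i*110-np.sin(a)*j*165,y+np.sin(a)*i*110+np.cos(a)*j*165,z]
        q=proj(c,X); r+=[q[0]-row,q[1]-col]
    return np.array(r)
z=least_squares(f,[620,50,0.1],loss='soft_l1'); print(z.x); print(np.round(z.fun.reshape(-1,2),1).tolist())
a=z.x[2]; Rz=np.array([[np.cos(a),-np.sin(a)],[np.sin(a),np.cos(a)]])
T={}
for n,rs,rt,zz in [('pull',(222.7,235.7),(160.5,248.2),145),('hinge',(232.7,302.3),(192.2,200.1),120),('knob',(202.4,260.2),(188.7,248.2),177),('nose',(197.5,241.7),(187.2,267.1),123),('lip',(199.9,244.7),(184.4,267.2),135),('pot',(238.4,218),(137.3,247.4),140)]:
    X=tri((s,t),(rs,rt)); e=[onplane(s,rs,zz),onplane(t,rt,zz)]
    L=lambda v: np.round(Rz.T@(v[:2]-z.x[:2]),0)
    print(n,np.round(X,0),'local',L(X),L(e[0]),L(e[1]))
# pull top face centre / knob from crop
for n,c,rc,zz in [('knobtop',s,(180+65/4.5,185+415/5.5),195),('knobtop',t,(125+425/7,180+482/7),195),('pulltop',s,(180+185/4.5,185+293/5.5),157),('pulltop',t,(125+247/7,180+470/7),157)]:
    X=onplane(c,rc,zz);print(n,X.round(0),L(X))
E
python3 fit.py
```

```text
[6.29647794e+02 5.48630962e+01 1.21351711e-01]
[[-0.8, -0.3], [-1.8, -0.3], [-1.4, 0.5], [0.3, -0.2], [-0.7, 0.2], [-0.4, -0.4], [-0.0, -1.2], [-0.2, -1.4], [-3.1, 0.2]]
pull [650. -12. 140.] local [ 12. -69.] [ 17. -68.] [ 10. -66.]
hinge [528. 169. 137.] local [-87. 125.] [-98. 113.] [-87. 132.]
knob [537. -12. 155.] local [-100.  -55.] [-80. -43.] [-105.  -54.]
nose [548. -86. 137.] local [ -98. -130.] [-108. -145.] [ -99. -127.]
lip [553. -80. 135.] local [ -93. -124.] [ -94. -120.] [ -90. -128.]
pot [739.  -4. 142.] local [101. -72.] [ 99. -71.] [103. -74.]
knobtop [541. -10. 195.] [-95. -54.]
knobtop [540. -14. 195.] [-97. -58.]
pulltop [652.  -1. 157.] [ 16. -58.]
pulltop [645.  -6. 157.] [  8. -62.]
```

```bash
cat >> h.py <<'E'
def Rt(psi):
    x=np.array([0,0,-1.]);y=np.array([np.cos(psi),np.sin(psi),0]);return np.c_[x,y,np.cross(x,y)]
def go(pos,psi,st=None):
    st=st or bot.state(); R0=R.from_rotvec(st['ee_rot']).as_matrix()
    d=R0.T@(np.array(pos,float)-st['eef_pos'])/1000
    # pick psi or psi+pi nearest
    best=min((R.from_matrix(R0.T@Rt(p)).as_rotvec() for p in (psi,psi+np.pi)),key=np.linalg.norm)
    print(pos,'row',np.round(d,4).tolist(),np.round(best,3).tolist())
def psi_now(st=None):
    st=st or bot.state(); y=R.from_rotvec(st['ee_rot']).as_matrix()[:,1]; return np.arctan2(y[1],y[0])
E
python3 - <<'E'
from h import *
st=bot.state();print(st['time_s'],psi_now(st))
print(R.from_rotvec(st['ee_rot']).as_matrix().round(2))
psi=np.pi/2+.121
go([450,-200,280],psi);go([647,-8,260],psi);go([647,-8,133],psi)
E
```

```text
1.3 -1.1060350777466645
[[ 0.    0.45 -0.89]
 [ 0.   -0.89 -0.45]
 [-1.   -0.   -0.  ]]
[450, -200, 280] row [-0.0858, -0.2445, -0.3126] [0.344, -0.0, 0.0]
[647, -8, 260] row [-0.0658, -0.3278, -0.5748] [0.344, -0.0, 0.0]
[647, -8, 133] row [0.0612, -0.3278, -0.5748] [0.344, -0.0, 0.0]
```

```bash
python3 -m crank '[[[0.085,-0.08,-0.03,-0.04,0.1,0,0],[0.085,-0.086,-0.07,-0.09,0.2,0,0],[0.085,-0.086,-0.11,-0.14,0.3,0,0],[0.085,-0.086,-0.14,-0.19,0.344,0,0],[0.085,-0.086,-0.17,-0.24,0.344,0,0],[0.085,-0.086,-0.20,-0.29,0.344,0,0],[0.085,-0.086,-0.23,-0.34,0.344,0,0],[0.085,-0.086,-0.26,-0.39,0.344,0,0],[0.085,-0.086,-0.28,-0.44,0.344,0,0],[0.085,-0.086,-0.30,-0.50,0.344,0,0],[0.085,-0.076,-0.328,-0.55,0.344,0,0],[0.085,-0.066,-0.328,-0.575,0.344,0,0],[0.085,-0.066,-0.328,-0.575,0.344,0,0]]]' 40
python3 - <<'E'
from h import *
st=bot.state();print(st['time_s'],psi_now(st),st['eef_pos'])
s=viewer.capture('scene')
cv2.imwrite('pics/s2.png',cv2.resize(s['img'][120:310,165:345,::-1],None,fx=4,fy=3,interpolation=cv2.INTER_CUBIC))
go([647,-8,133],np.pi/2+.121)
E
```

```text
time_s: 2.92
eef_pos: [647.5, -6.3, 258.7]
ee_rot: [2.156, 0.133, -2.16]
ft_force: [-0.1, -0.3, -0.6]
finger_gap: 0.995
2.925 -1.4480382496774915 [647.5135544   -6.27567594 258.71905382]
[647, -8, 133] row [0.1265, 0.0005, -0.0001] [0.0, 0.001, 0.0]
```

View pics/s2.png

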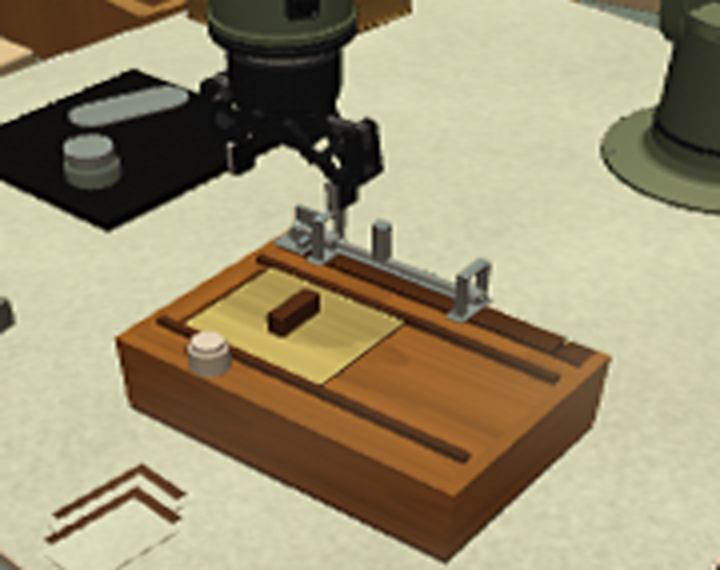

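```bash
python3 -m crank '[[[0.085,0.05,0,0,0,0,0],[0.085,0.09,0,0,0,0,0],[0.085,0.122,0,0,0,0,0],[0.085,0.124,0,0,0,0,0],[0.0,0.124,0,0,0,0,0],[0.0,0.124,0,0,0,0,0],[0.0,0.124,0,0,0,0,0],[0.0,0.124,0,0,0,0,0],[0.0,0.124,0,0,0,0,0]]]' 40
python3 - <<'E'
from h import *
st=bot.state()
s=viewer.capture('scene')
cv2.imwrite('pics/s3.png',cv2.resize(s['img'][120:310,165:345,::-1],None,fx=4,fy=3,interpolation=cv2.INTER_CUBIC))
a=.121;p=st['eef_pos'];go(p+[-np.sin(a)*130,np.cos(a)*130,0],np.pi/2+a)
E
```

```text
time_s: 4.1
eef_pos: [646.9, -7.5, 135.6]
ee_rot: [2.158, 0.131, -2.16]
ft_force: [-0.8, -0.1, 0.2]
finger_gap: -0.002
[631.17172969 121.51854121 135.64986865] row [-0.0001, -0.13, -0.0] [0.0, 0.001, 0.0]
```

View pics/s3.png

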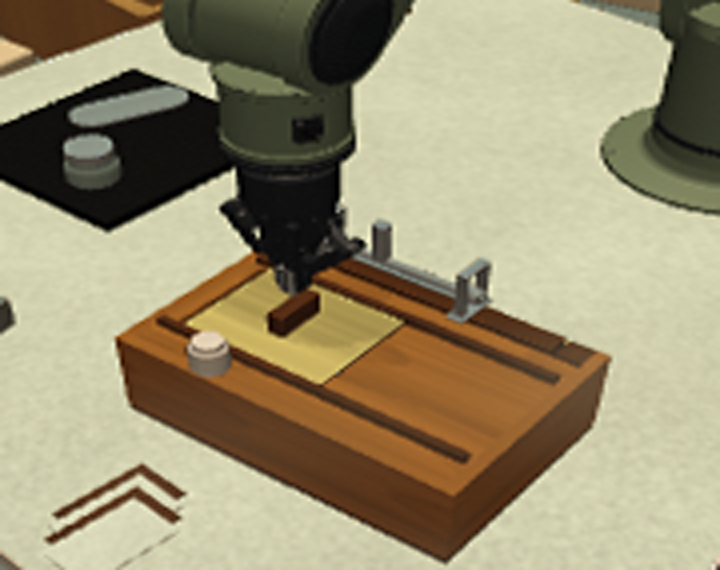

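```bash
python3 - <<'E'
from h import *
s=viewer.capture('scene')
st=bot.state();r,c=proj(s,st['eef_pos']);print((c-165)*4,(r-120)*3)
im=cv2.resize(s['img'][190:250,205:285,::-1],None,fx=10,fy=10,interpolation=cv2.INTER_CUBIC)
cv2.circle(im,(int((c-205)*10),int((r-190)*10)),5,(0,0,255),-1)
a=.121
for z,col in ((157,(255,0,0)),(127,(0,255,0))):
  for i in (-25,25):
    for j in (-8,8):
      q=[647+i*np.cos(a)-j*np.sin(a),-8+i*np.sin(a)+j*np.cos(a),z]
      r,c=proj(s,q);cv2.circle(im,(int((c-205)*10),int((r-190)*10)),4,col,-1)
cv2.imwrite('pics/s4.png',im)
E
```

```text
292.6561194501371 311.76442621559437
```

View pics/s4.png

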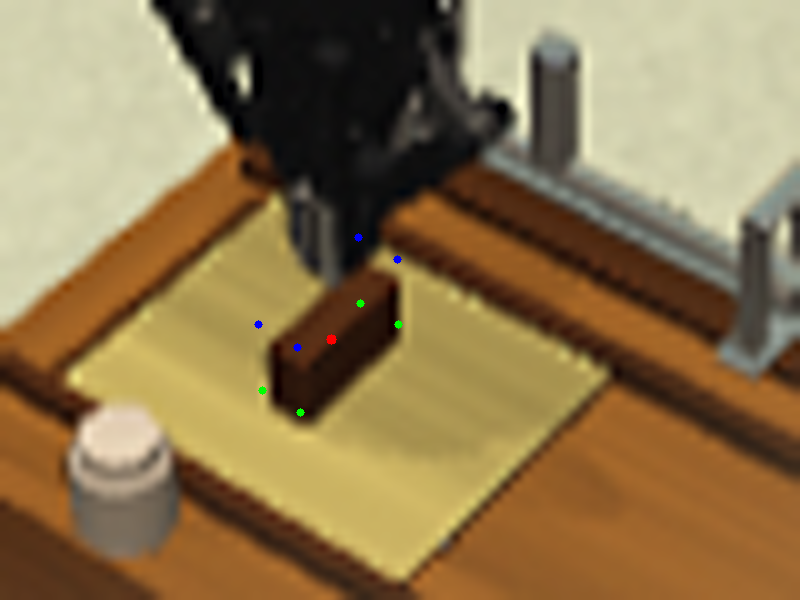

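```bash
python3 - <<'E'
from h import *
t=viewer.capture('top');s=viewer.capture('scene');print(s['rvec'],s['tvec'],s['fx'],s['cx'],s['cy'])
print('dpx row/col per mm', [np.array(proj(s,np.array([647,-8,140])+d))-proj(s,[647,-8,140]) for d in np.eye(3)*10])
cv2.imwrite('pics/t4.png',cv2.resize(t['img'][100:250,160:310,::-1],None,fx=4,fy=4,interpolation=cv2.INTER_CUBIC))
a=.1213;o=np.array([629.6,54.9]);Rz=np.array([[np.cos(a),-np.sin(a)],[np.sin(a),np.cos(a)]])
B=lambda x,y,z:(190+y/10,205+x/10)
for n,p,z in [('cov +x+y',(400,580),127),('cov -x+y',(610,372),127),('cov +x-y',(65,380),127),('bar+x+y bot',(300,422),127),('bar -x+y bot',(398,340),127),('bar+x+y top',(313,370),157),('bar+x-y top',(272,347),157),('bar-x+y top',(398,285),157),('bar-x-y top',(358,266),157),('knobtop',(553,40),195),('knobbot',(557,170),147)]:
    X=onplane(s,(190+p[1]/10,205+p[0]/10),z);print(n,X.round(0),(Rz.T@(X[:2]-o)).round(0))
E
```

```text
[ 1.0056073   2.41430467 -1.06736831] [ 413.37138618 -130.34881625 1572.36210203] 354.05592207906864 252.47874363922628 201.1990172403439
dpx row/col per mm [array([ 1.58466222, -2.26032177]), array([1.57869891, 2.1515116 ]), array([-2.18464608, -0.07355273])]
cov +x+y [697.  75. 127.] [69. 12.]
cov -x+y [588.  61. 127.] [-41.  11.]
cov +x-y [715. -61. 127.] [  70. -126.]
bar+x+y bot [674.   6. 127.] [ 38. -54.]
bar -x+y bot [626.   2. 127.] [-10. -52.]
bar+x+y top [674.  13. 157.] [ 39. -47.]
bar+x-y top [676.  -3. 157.] [ 39. -63.]
bar-x+y top [629.   5. 157.] [ -6. -49.]
bar-x-y top [632. -10. 157.] [ -5. -65.]
knobtop [540. -12. 195.] [-97. -56.]
knobbot [547.  -3. 147.] [-89. -47.]
```

View pics/t4.png

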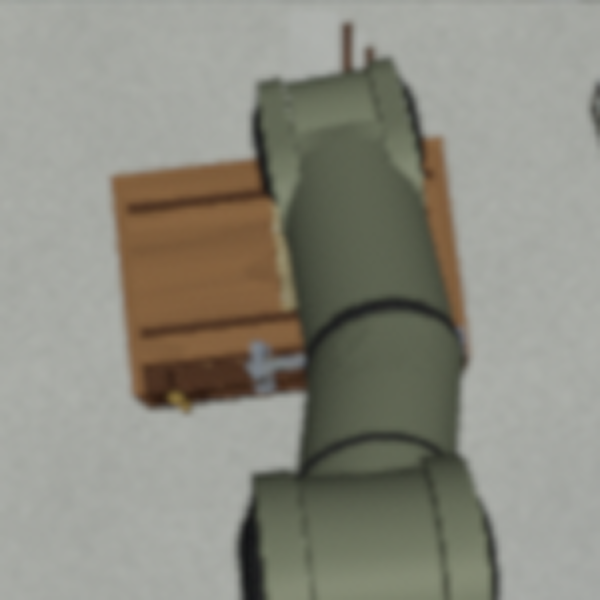

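```bash
python3 -m crank '[[[0,0,-0.01,0,0,0,0],[0,0,-0.02,0,0,0,0],[0,0,-0.03,0,0,0,0],[0,0,-0.03,0,0,0,0]]]' 40
python3 - <<'E'
from h import *
s=viewer.capture('scene')
st=bot.state();r,c=proj(s,st['eef_pos'])
im=cv2.resize(s['img'][190:250,205:285,::-1],None,fx=10,fy=10,interpolation=cv2.INTER_CUBIC)
cv2.circle(im,(int((c-205)*10),int((r-190)*10)),5,(0,0,255),-1)
cv2.imwrite('pics/s5.png',im)
E
```

```text
time_s: 4.8
eef_pos: [643.1, 23.7, 135.5]
ee_rot: [2.157, 0.133, -2.159]
ft_force: [-1.0, -0.8, 0.1]
finger_gap: 0.001
```

View pics/s5.png

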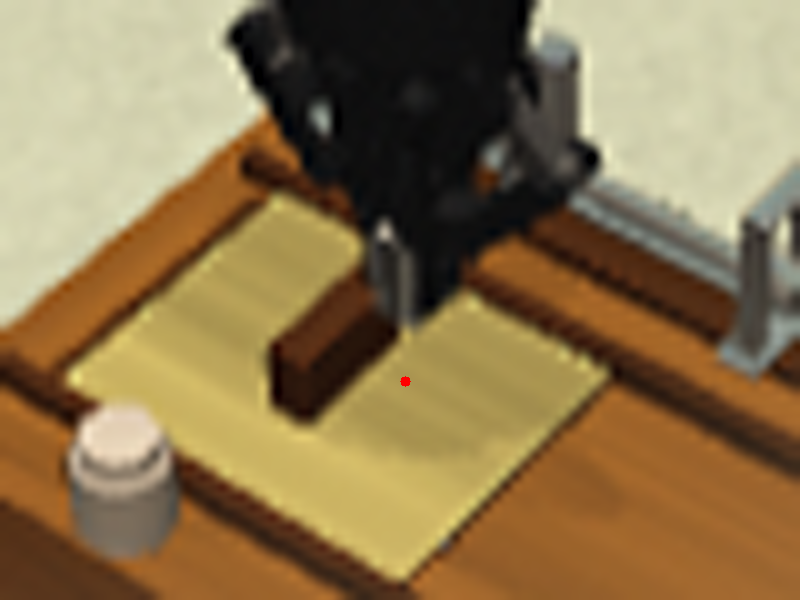

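```bash
python3 - <<'E'
from h import *
import pickle
s,t=pickle.load(open('c0.pkl','rb'))
p=np.array([280.1,-558.7,194.2])
im=cv2.resize(s['img'][60:120,180:240,::-1],None,fx=9,fy=9,interpolation=cv2.INTER_CUBIC)
for y in (-42.5,0,42.5):
  for dz,col in ((0,(0,0,255)),(25,(0,255,0))):
    q=p+np.array([.45*y,-.89*y,dz]); r,c=proj(s,q);cv2.circle(im,(int((c-180)*9),int((r-60)*9)),4,col,-1)
im2=cv2.resize(t['img'][240:300,370:430,::-1],None,fx=9,fy=9,interpolation=cv2.INTER_CUBIC)
for y in (-42.5,0,42.5):
    q=p+np.array([.45*y,-.89*y,0]); r,c=proj(t,q);print(r,c);cv2.circle(im2,(int((c-370)*9),int((r-240)*9)),4,(0,0,255),-1)
cv2.imwrite('pics/s6.png',im[:,:400]);cv2.imwrite('pics/t6.png',im2)
E
```

```text
262.0915548691256 388.522784221801
256.74301283449773 398.69612733574974
251.4167812568583 408.8270342245548
```

View pics/s6.png

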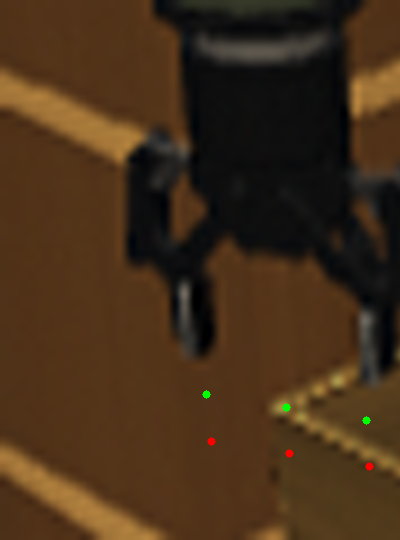

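View pics/t6.png

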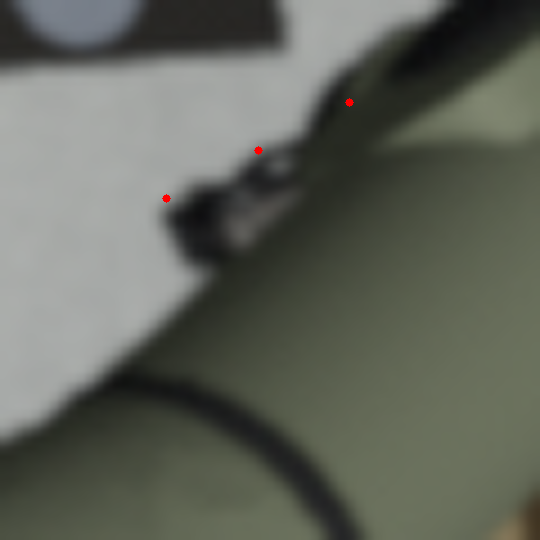

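```bash
python3 -m crank '[[[0,0.005,0,0,0,0,0],[0,0.008,0,0,0,0,0],[0,0.008,0,0,0,0,0]]]' 40;  python3 -m crank '[[[0,0.003,0,0,0,0,0],[0,0.006,0,0,0,0,0],[0,0.006,0,0,0,0,0]]]' 40
```

```text
time_s: 5.22
eef_pos: [643.0, 22.5, 127.1]
ee_rot: [2.156, 0.132, -2.161]
ft_force: [0.1, 0.4, -0.7]
finger_gap: 0.002
time_s: 5.6
eef_pos: [642.8, 22.4, 120.8]
ee_rot: [2.156, 0.132, -2.161]
ft_force: [0.1, -0.0, -0.1]
finger_gap: -0.002
```

```bash
python3 -m crank '[[[0,0.003,0,0,0,0,0],[0,0.006,0,0,0,0,0],[0,0.006,0,0,0,0,0]]]' 40;  python3 -m crank '[[[0,0.003,0,0,0,0,0],[0,0.005,0,0,0,0,0],[0,0.005,0,0,0,0,0]]]' 40
python3 - <<'E'
from h import *
s=viewer.capture('scene')
st=bot.state();r,c=proj(s,st['eef_pos'])
im=cv2.resize(s['img'][190:250,205:285,::-1],None,fx=10,fy=10,interpolation=cv2.INTER_CUBIC)
cv2.circle(im,(int((c-205)*10),int((r-190)*10)),5,(0,0,255),-1)
cv2.imwrite('pics/s7.png',im)
E
```

```text
time_s: 5.98
eef_pos: [642.6, 22.5, 114.5]
ee_rot: [2.155, 0.132, -2.161]
ft_force: [-0.7, 0.9, 0.1]
finger_gap: -0.007
time_s: 6.35
eef_pos: [642.5, 22.4, 109.3]
ee_rot: [2.155, 0.132, -2.162]
ft_force: [-0.0, 0.3, -0.7]
finger_gap: 0.003
```

View pics/s7.png

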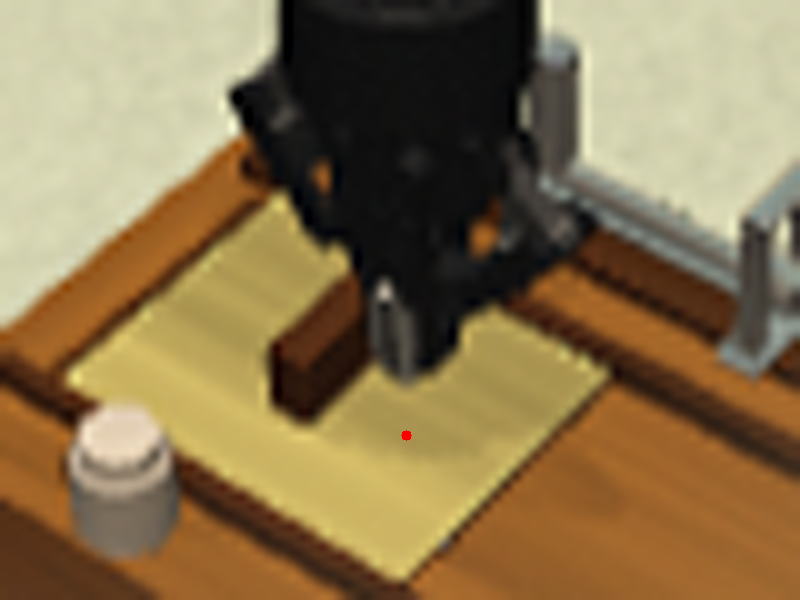

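```bash
python3 -m crank '[[[0,0.003,0,0,0,0,0],[0,0.004,0,0,0,0,0],[0,0.004,0,0,0,0,0]]]' 40;  python3 -m crank '[[[0,0.002,0,0,0,0,0],[0,0.003,0,0,0,0,0],[0,0.003,0,0,0,0,0]]]' 40
```

```text
time_s: 6.78
eef_pos: [642.5, 22.4, 105.3]
ee_rot: [2.155, 0.132, -2.162]
ft_force: [-0.8, 0.9, -0.8]
finger_gap: -0.001
time_s: 7.15
eef_pos: [642.5, 22.4, 102.2]
ee_rot: [2.155, 0.132, -2.162]
ft_force: [-0.3, -0.5, 0.4]
finger_gap: 0.001
```

```bash
python3 -m crank '[[[0,0.002,0,0,0,0,0],[0,0.003,0,0,0,0,0],[0,0.003,0,0,0,0,0]]]' 40;  python3 -m crank '[[[0,0.002,0,0,0,0,0],[0,0.003,0,0,0,0,0],[0,0.003,0,0,0,0,0]]]' 40
python3 - <<'E'
from h import *
s=viewer.capture('scene')
st=bot.state();r,c=proj(s,st['eef_pos'])
im=cv2.resize(s['img'][190:250,205:285,::-1],None,fx=10,fy=10,interpolation=cv2.INTER_CUBIC)
cv2.circle(im,(int((c-205)*10),int((r-190)*10)),5,(0,0,255),-1)
cv2.imwrite('pics/s8.png',im)
E
```

```text
time_s: 7.52
eef_pos: [642.4, 22.4, 99.1]
ee_rot: [2.155, 0.132, -2.162]
ft_force: [0.2, -0.4, -0.6]
finger_gap: -0.001
time_s: 7.9
eef_pos: [642.3, 22.4, 96.0]
ee_rot: [2.155, 0.132, -2.162]
ft_force: [0.2, 0.7, -0.7]
finger_gap: 0.001
```

View pics/s8.png

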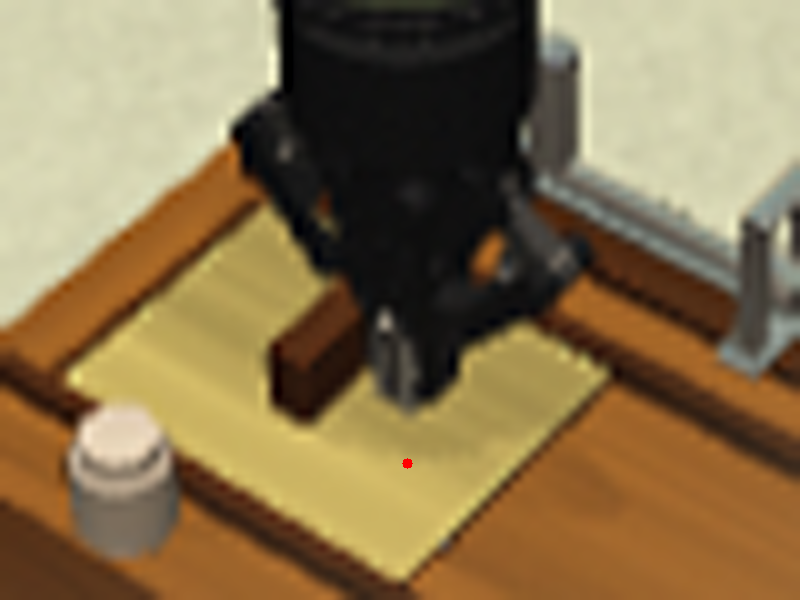

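```bash
for i in 1 2 3; do python3 -m crank '[[[0,0.002,0,0,0,0,0],[0,0.003,0,0,0,0,0]]]' 40 | egrep 'eef_pos|force'; done
```

```text
eef_pos: [642.3, 22.4, 92.9]
ft_force: [-0.3, -0.8, -0.3]
eef_pos: [642.3, 22.4, 89.9]
ft_force: [-4.6, -1.6, 13.8]
eef_pos: [642.5, 22.4, 89.5]
ft_force: [-19.7, -1.2, 50.7]
```

```bash
python3 -m crank '[[[0,-0.003,0,0,0,0,0],[0,-0.004,0,0,0,0,0]]]' 40 | egrep 'eef_pos|force'
python3 - <<'E'
from h import *
s=viewer.capture('scene')
st=bot.state();r,c=proj(s,st['eef_pos'])
im=cv2.resize(s['img'][190:250,205:285,::-1],None,fx=10,fy=10,interpolation=cv2.INTER_CUBIC)
cv2.circle(im,(int((c-205)*10),int((r-190)*10)),5,(0,0,255),-1)
r,c=proj(s,st['eef_pos']+[0,0,37]);cv2.circle(im,(int((c-205)*10),int((r-190)*10)),5,(0,255,0),-1)
cv2.imwrite('pics/s9.png',im)
E
```

```text
eef_pos: [642.7, 22.4, 93.9]
ft_force: [-0.6, -1.0, -0.0]
```

View pics/s9.png

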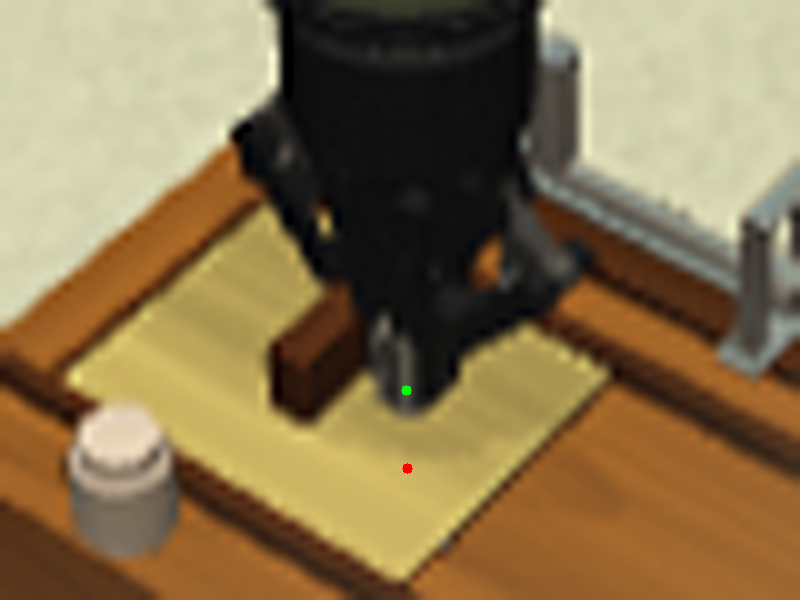

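```bash
python3 -m crank '[[[0,-0.04,0,0,0,0,0],[0.02,-0.064,0,0,0,0,0],[0.085,-0.064,0.02,-0.002,0,0,0],[0.085,-0.064,0.026,-0.002,0,0,0],[0.085,-0.064,0.026,-0.002,0,0,0],[0.085,-0.04,0.026,-0.002,0,0,0],[0.085,-0.01,0.026,-0.002,0,0,0],[0.085,0.003,0.026,-0.002,0,0,0],[0.085,0.003,0.026,-0.002,0,0,0],[0.0,0.003,0.026,-0.002,0,0,0],[0.0,0.003,0.026,-0.002,0,0,0],[0.0,0.003,0.026,-0.002,0,0,0],[0.0,0.003,0.026,-0.002,0,0,0],[0.0,0.003,0.026,-0.002,0,0,0]]]' 40
python3 - <<'E'
from h import *
s=viewer.capture('scene')
cv2.imwrite('pics/s10.png',cv2.resize(s['img'][190:250,205:285,::-1],None,fx=10,fy=10,interpolation=cv2.INTER_CUBIC))
E
```

```text
time_s: 10.75
eef_pos: [647.9, -3.2, 91.1]
ee_rot: [2.156, 0.131, -2.16]
ft_force: [-1.7, -0.9, 6.5]
finger_gap: 0.18
```

View pics/s10.png

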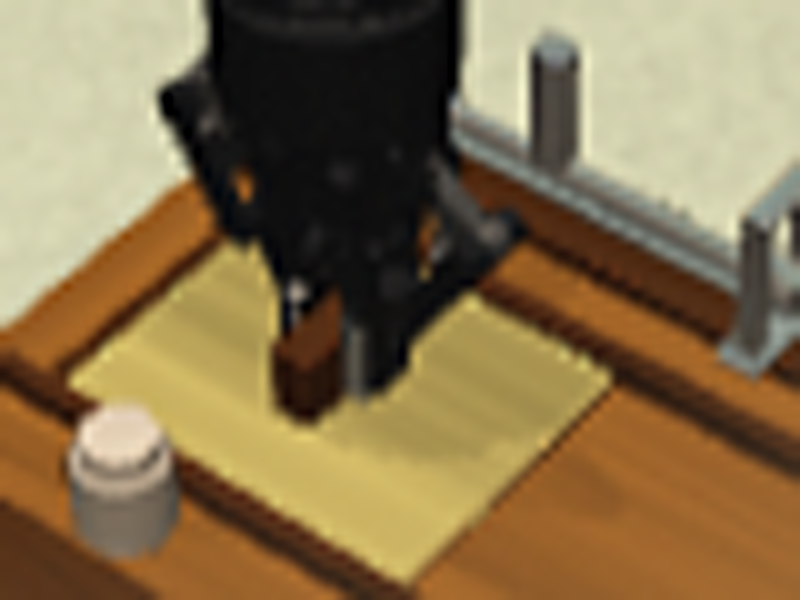

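```bash
python3 -m crank '[[[0,-0.002,-0.01,0,0,0,0],[0,-0.002,-0.025,0,0,0,0],[0,-0.002,-0.04,0,0,0,0],[0,-0.002,-0.055,0,0,0,0],[0,-0.002,-0.07,0,0,0,0],[0,-0.002,-0.08,0,0,0,0],[0,-0.002,-0.09,0,0,0,0],[0,-0.002,-0.1,0,0,0,0],[0,-0.002,-0.1,0,0,0,0]]]' 40
python3 -m crank '[[[0,0,-0.006,0,0,0,0],[0,0,-0.012,0,0,0,0],[0,0,-0.012,0,0,0,0]]]'
python3 -m crank '[[[0,0,-0.006,0,0,0,0],[0,0,-0.01,0,0,0,0],[0,0,-0.01,0,0,0,0]]]'
```

```text
time_s: 11.92
eef_pos: [635.0, 97.2, 91.3]
ee_rot: [2.154, 0.133, -2.162]
ft_force: [7.5, 3.5, -23.1]
finger_gap: 0.18
time_s: 12.3
eef_pos: [633.9, 106.1, 91.1]
ee_rot: [2.153, 0.127, -2.161]
ft_force: [4.2, -15.6, -3.0]
finger_gap: 0.18
time_s: 12.68
eef_pos: [633.9, 105.9, 91.1]
ee_rot: [2.151, 0.108, -2.159]
ft_force: [6.2, -45.7, 2.7]
finger_gap: 0.177
```

```bash
python3 -m crank '[[[0.085,0,0.006,0,0,0,0],[0.085,0,0.008,0,0,0,0],[0.085,0,0.008,0,0,0,0],[0.085,0,0.008,0,0,0,0],[0.085,-0.04,0.008,0,0,0,0],[0.085,-0.09,0.008,0,0,0,0],[0.085,-0.13,0.008,0,0,0,0]]]' 40
python3 - <<'E'
from h import *
s=viewer.capture('scene')
cv2.imwrite('pics/s11.png',cv2.resize(s['img'][150:310,175:345,::-1],None,fx=4.5,fy=3.7,interpolation=cv2.INTER_CUBIC))
a=.121;o=np.array([629.6,54.9])
for n in('cover_pull','bolt_knob'):
  for q in models.tip_of(s,n)[:2]: print(n,q)
E
```

```text
time_s: 13.55
eef_pos: [635.3, 100.7, 223.3]
ee_rot: [2.152, 0.109, -2.158]
ft_force: [-0.1, -0.3, 0.1]
finger_gap: 0.994
cover_pull {'location': [240.8, 264.7], 'conf': 0.8}
bolt_knob {'location': [198.9, 258.7], 'conf': 0.53}
```

View pics/s11.png

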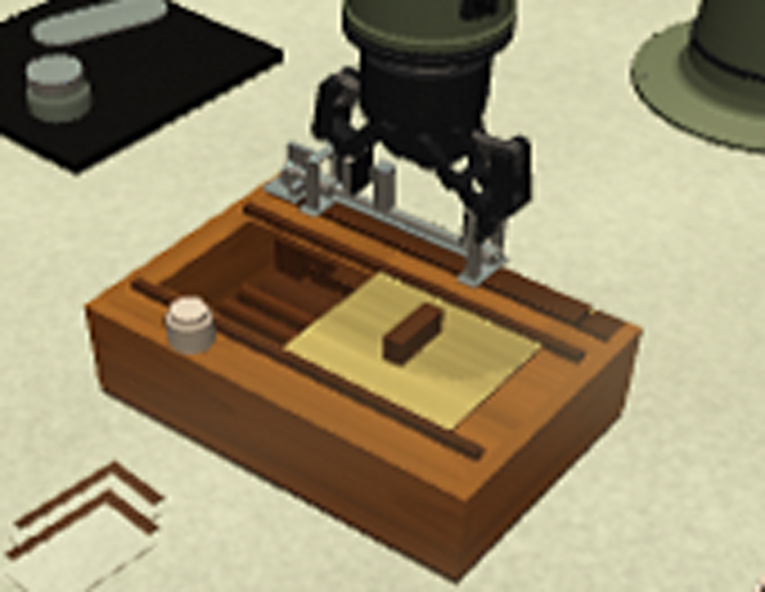

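```bash
python3 - <<'E'
from h import *
st=bot.state();print(st['qpos'].round(2),psi_now(st)); R0=R.from_rotvec(st['ee_rot']).as_matrix()
for p in([540,-12,190],[540,-12,121.5]):
  print((R0.T@(np.array(p)-st['eef_pos'])).round(1), R.from_matrix(R0.T@Rt(.121)).as_rotvec().round(3))
E
```

```text
[-0.13  0.53 -0.19  1.5   0.12  1.12 -1.81] -1.4555675724425523
[ 34.8 100.5 108.3] [-1.577  0.012 -0.01 ]
[103.3  99.6 108.3] [-1.577  0.012 -0.01 ]
```

```bash
python3 -m crank '[[[0.085,0,0.01,0.01,0.18,0,0],[0.085,0,0.02,0.02,0.36,0,0],[0.085,0,0.035,0.035,0.54,0,0],[0.085,0,0.045,0.05,0.72,0,0],[0.085,0,0.06,0.06,0.9,0,0],[0.085,0,0.07,0.075,1.08,0,0],[0.085,0,0.085,0.09,1.26,0,0],[0.085,0,0.1,0.108,1.44,0,0],[0.085,0,0.1,0.108,1.565,0,0],[0.085,0,0.1,0.108,1.565,0,0]]]' 40
python3 - <<'E'
from h import *
s=viewer.capture('scene')
st=bot.state()
im=cv2.resize(s['img'][150:250,195:325,::-1],None,fx=6,fy=6,interpolation=cv2.INTER_CUBIC)
for z in(147,177,195):
  r,c=proj(s,[540,-12,z]);cv2.circle(im,(int((c-195)*6),int((r-150)*6)),3,(0,0,255),-1)
cv2.imwrite('pics/s12.png',im)
R0=R.from_rotvec(st['ee_rot']).as_matrix();print(st['qpos'].round(2))
print((R0.T@(np.array([540,-12,122])-st['eef_pos'])).round(1), R.from_matrix(R0.T@Rt(.121-np.pi)).as_rotvec().round(3))
E
```

```text
time_s: 14.95
eef_pos: [538.5, -11.3, 222.3]
ee_rot: [-1.332, 1.145, 1.328]
ft_force: [0.7, 0.8, -2.1]
finger_gap: 0.998
[-0.82  0.59  1.1   1.82 -0.57  1.1  -2.51]
[100.7  -1.9   1.4] [ 0.031 -0.014 -0.009]
```

View pics/s12.png

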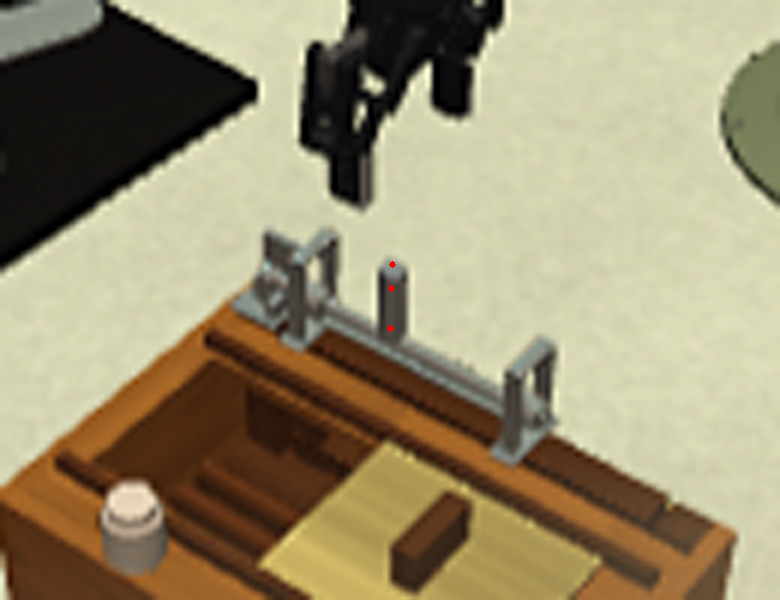

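```bash
python3 -m crank '[[[0.085,0,0,0,-0.18,0,0],[0.085,0,0,0,-0.36,0,0],[0.085,0,0,0,-0.54,0,0],[0.085,0,0,0,-0.72,0,0],[0.085,0,0,0,-0.9,0,0],[0.085,0,0,0,-1.08,0,0],[0.085,0,0,0,-1.26,0,0],[0.085,0,0,0,-1.44,0,0],[0.085,0,0,0,-1.57,0,0]]]' 40
python3 -m crank '[[[0.085,0,0,0,-0.18,0,0],[0.085,0,0,0,-0.36,0,0],[0.085,0,0,0,-0.54,0,0],[0.085,0,0,0,-0.72,0,0],[0.085,0,0,0,-0.9,0,0],[0.085,0,0,0,-1.08,0,0],[0.085,0,0,0,-1.26,0,0],[0.085,0,0,0,-1.44,0,0],[0.085,0,0,0,-1.57,0,0],[0.085,0,0,0,-1.57,0,0]]]' 40
python3 - <<'E'
from h import *
st=bot.state()
R0=R.from_rotvec(st['ee_rot']).as_matrix();print(st['qpos'].round(2))
print((R0.T@(np.array([540,-12,122])-st['eef_pos'])).round(1), R.from_matrix(R0.T@Rt(.121)).as_rotvec().round(3))
E
```

```text
time_s: 16.12
eef_pos: [538.9, -11.6, 222.3]
ee_rot: [2.122, 0.154, -2.14]
ft_force: [0.3, -0.8, -0.7]
finger_gap: 0.996
time_s: 17.38
eef_pos: [538.9, -11.3, 222.2]
ee_rot: [1.075, 1.275, -1.103]
ft_force: [0.0, 0.4, -0.0]
finger_gap: 0.99
[-0.3   0.37  0.26  1.8  -0.09  1.    0.16]
[100.2   1.8  -0.6] [0.04  0.015 0.008]
```

```bash
python3 -m crank '[[[0.085,0.03,0.002,0,0.04,0.015,0.008],[0.085,0.06,0.002,0,0.04,0.015,0.008],[0.085,0.085,0.002,0,0.04,0.015,0.008],[0.085,0.1,0.002,-0.001,0.04,0.015,0.008],[0.085,0.1,0.002,-0.001,0.04,0.015,0.008]]]' 40
python3 - <<'E'
from h import *
s=viewer.capture('scene')
cv2.imwrite('pics/s13.png',cv2.resize(s['img'][150:250,195:325,::-1],None,fx=6,fy=6,interpolation=cv2.INTER_CUBIC))
E
```

```text
time_s: 18.0
eef_pos: [539.8, -11.3, 121.6]
ee_rot: [1.119, 1.265, -1.121]
ft_force: [-0.0, 1.1, 0.2]
finger_gap: 0.996
```

View pics/s13.png

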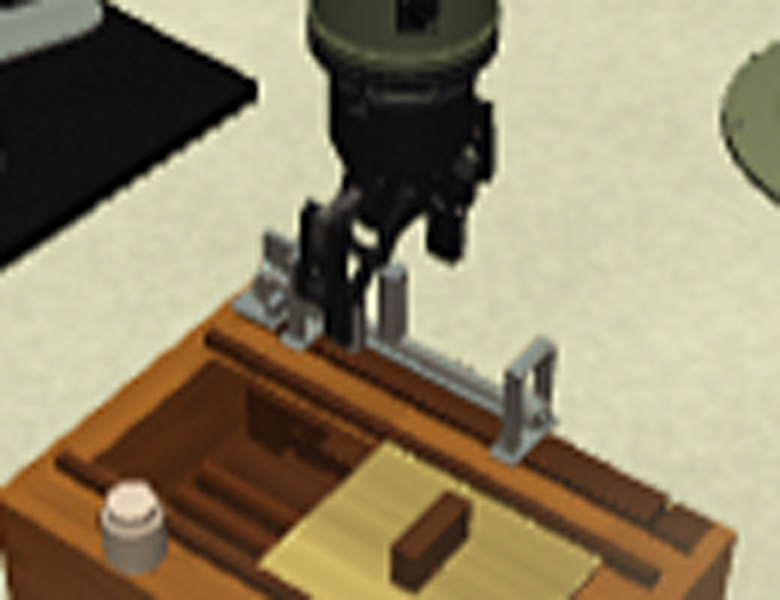

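```bash
python3 -m crank '[[[0,0,0,0,0,0,0],[0,0,0,0,0,0,0],[0,0,0,0,0,0,0],[0,0,0,0,0,0,0],[0,0,0,0,0,0,0],[0,0,0,0,0,0,0]]]' 60
python3 - <<'E'
from h import *
s=viewer.capture('scene')
cv2.imwrite('pics/s14.png',cv2.resize(s['img'][150:250,195:325,::-1],None,fx=6,fy=6,interpolation=cv2.INTER_CUBIC))
E
```

```text
time_s: 18.8
eef_pos: [540.6, -11.4, 122.6]
ee_rot: [1.12, 1.263, -1.12]
ft_force: [2.0, 0.1, 4.5]
finger_gap: 0.169
```

View pics/s14.png

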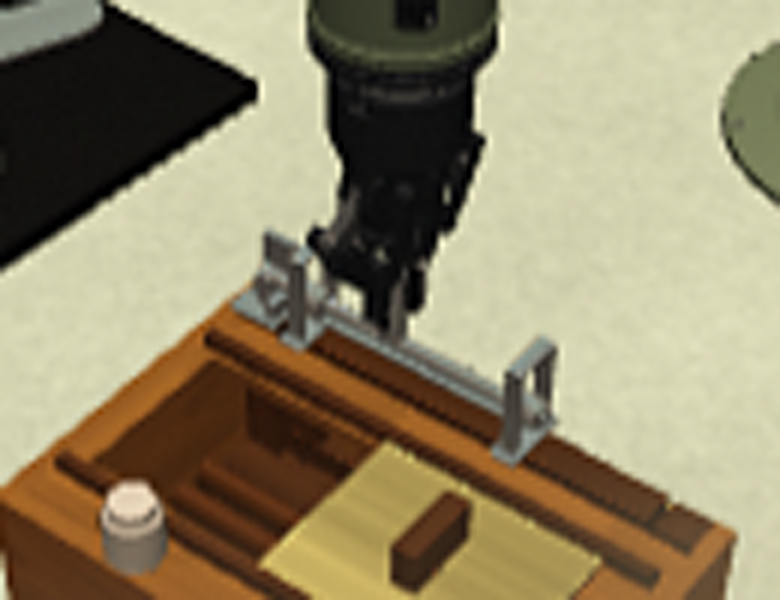

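```bash
python3 -m crank '[[[0,-0.006,0,0,0,0,0],[0,-0.012,0,0,0,0,0],[0,-0.018,0,0,0,0,0],[0,-0.018,0,0,0,0,0]]]' 60
python3 - <<'E'
from h import *
s=viewer.capture('scene')
cv2.imwrite('pics/s15.png',cv2.resize(s['img'][150:250,195:325,::-1],None,fx=6,fy=6,interpolation=cv2.INTER_CUBIC))
st=bot.state();R0=R.from_rotvec(st['ee_rot']).as_matrix();a=.121
print((R0.T@np.array([-np.sin(a),np.cos(a),0])*.042).round(4))
E
```

```text
time_s: 19.35
eef_pos: [540.8, -11.4, 141.1]
ee_rot: [1.121, 1.263, -1.119]
ft_force: [2.7, 0.4, -1.1]
finger_gap: 0.17
[-0.    -0.    -0.042]
```

View pics/s15.png

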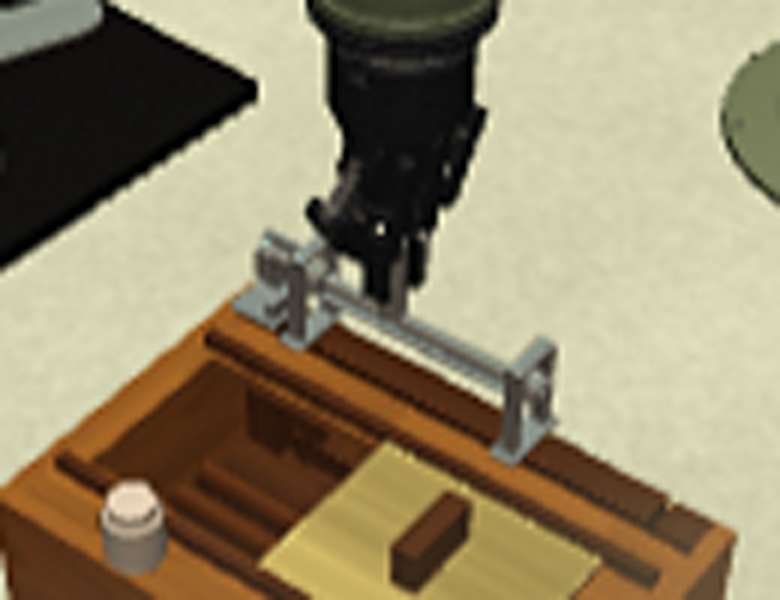

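The rod has clearly lifted (nose now at about (275,265), above the keeper lip). Drawing the bolt back.

```bash
python3 -m crank '[[[0,0,0,-0.01,0,0,0],[0,0,0,-0.02,0,0,0],[0,0,0,-0.03,0,0,0],[0,0,0,-0.039,0,0,0],[0,0,0,-0.041,0,0,0],[0,0,0,-0.041,0,0,0],[0,0,0,-0.041,0,0,0]]]' 60
python3 - <<'E'
from h import *
s=viewer.capture('scene')
cv2.imwrite('pics/s16.png',cv2.resize(s['img'][150:250,195:325,::-1],None,fx=6,fy=6,interpolation=cv2.INTER_CUBIC))
E
```

```text
time_s: 20.27
eef_pos: [535.7, 29.1, 140.8]
ee_rot: [1.121, 1.263, -1.12]
ft_force: [0.2, 0.3, -1.6]
finger_gap: 0.168
```

View pics/s16.png

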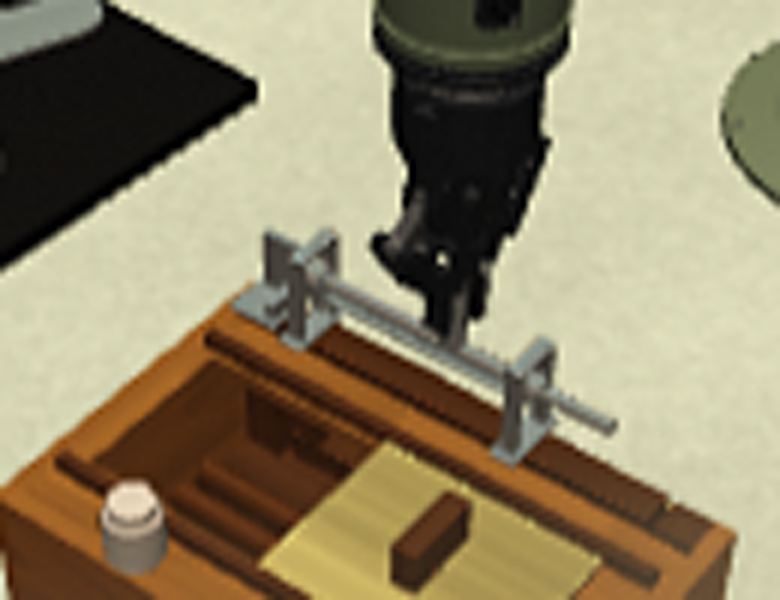

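```bash
python3 -m crank '[[[0,0,-0.0083,-0.0,0.06,0,0],[0,0,-0.0166,-0.0006,0.12,0,0],[0,0,-0.025,-0.0015,0.18,0,0],[0,0,-0.033,-0.003,0.24,0,0],[0,0,-0.033,-0.003,0.24,0,0]]]' 60
python3 - <<'E'
from h import *
s=viewer.capture('scene')
cv2.imwrite('pics/s17.png',cv2.resize(s['img'][150:250,195:325,::-1],None,fx=6,fy=6,interpolation=cv2.INTER_CUBIC))
E
```

```text
time_s: 20.95
eef_pos: [502.7, 27.9, 141.0]
ee_rot: [1.298, 1.149, -1.296]
ft_force: [3.2, -1.1, -1.9]
finger_gap: 0.169
```

View pics/s17.png

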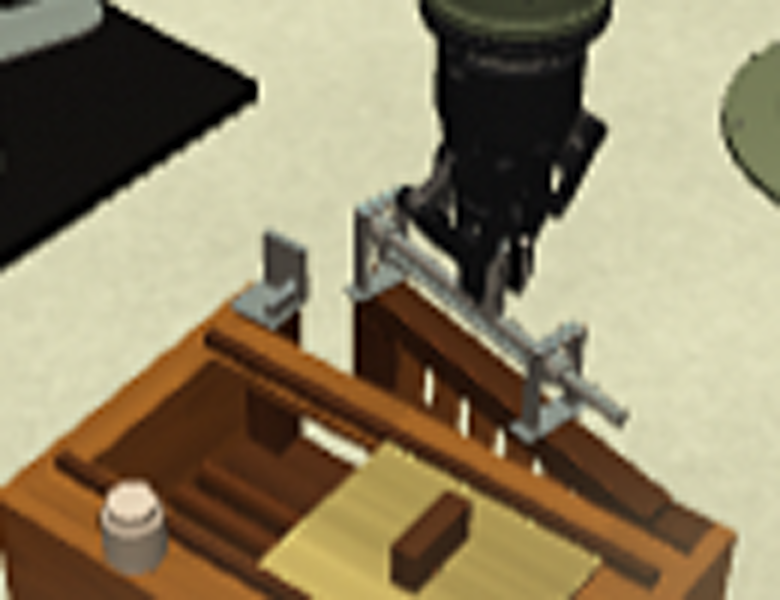

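```bash
python3 -m crank '[[[0,0,-0.007,0,0.05,0,0],[0,0,-0.0138,-0.0005,0.1,0,0],[0,0,-0.0207,-0.0012,0.15,0,0],[0,0,-0.0276,-0.002,0.2,0,0],[0,0,-0.0276,-0.002,0.2,0,0],[0,0,-0.0276,-0.002,0.2,0,0],[0,0,-0.0276,-0.002,0.2,0,0]]]' 60
python3 - <<'E'
from h import *
s=viewer.capture('scene');t=viewer.capture('top')
cv2.imwrite('pics/s18.png',cv2.resize(s['img'][150:250,195:325,::-1],None,fx=6,fy=6,interpolation=cv2.INTER_CUBIC))
cv2.imwrite('pics/t18.png',cv2.resize(t['img'][115:235,170:300,::-1],None,fx=5,fy=5,interpolation=cv2.INTER_CUBIC))
st=bot.state();print(psi_now(st),np.abs(st['qd']).max())
for n in('cover_pull','bolt_knob','pot_mid'):
  for c in (s,t): print(n,[(q['conf'],np.round(q['location'],1)) for q in models.tip_of(c,n)[:1]])
E
```

```text
time_s: 21.88
eef_pos: [476.2, 33.0, 140.9]
ee_rot: [1.44, 1.04, -1.438]
ft_force: [3.4, -1.6, -2.1]
finger_gap: 0.173
-0.31861588591042417 0.004279989098082554
cover_pull [(0.89, array([238.6, 265. ]))]
cover_pull [(0.78, array([169.6, 219.4]))]
bolt_knob []
bolt_knob []
pot_mid [(0.45, array([234.3, 219.2]))]
pot_mid [(0.56, array([185.1, 267.1]))]
```

View pics/s18.png

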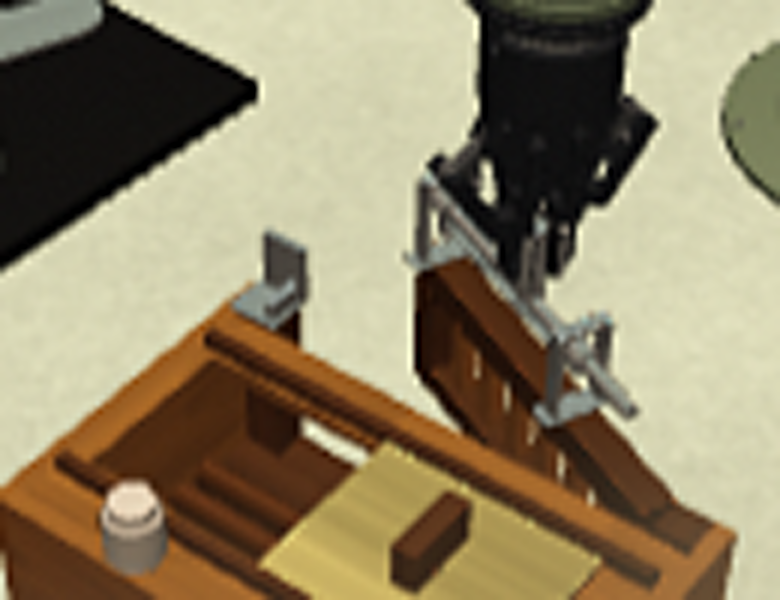

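View pics/t18.png

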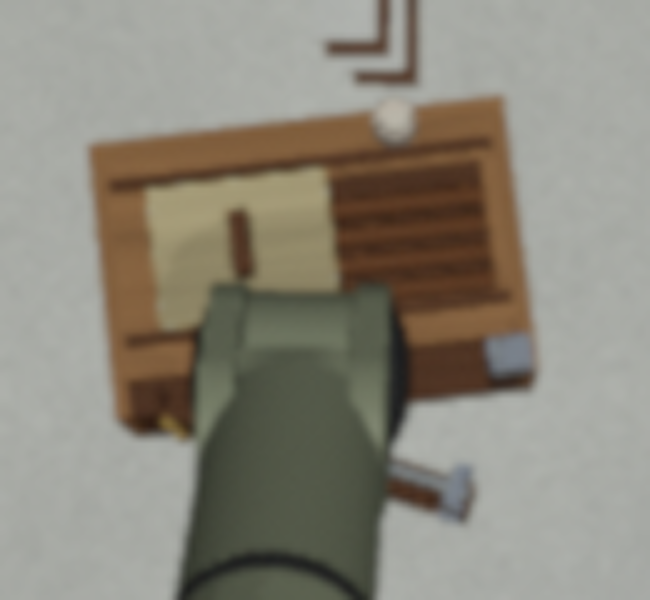

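```bash
python3 - <<'E'
from h import *
t=viewer.capture('top');s=viewer.capture('scene')
a=.1213;o=np.array([629.6,54.9]);Rz=np.array([[np.cos(a),-np.sin(a)],[np.sin(a),np.cos(a)]])
for n,c,rc,z in [('hoop top',t,(115+490/5,170+462/5),165),('gate end far bottom corner',s,(150+262/6,195+437/6),120),('gate inner edge hingewards',s,(150+500/6,195+672/6),120),('cover +y+x',t,(115+188/5,170+145/5),127),('cover -y+x',t,(115+168/5,170+330/5),127)]:
    X=onplane(c,rc,z);L=Rz.T@(X[:2]-o);print(n,X.round(0),L.round(0),'ang',np.arctan2(-98-L[0],125-L[1]).round(2))
st=bot.state();L=Rz.T@(st['eef_pos'][:2]-o);print('tcp',L,np.arctan2(-98-L[0],125-L[1]),np.hypot(-98-L[0],125-L[1]),st['ft_force'],st['time_s'])
E
```

```text
hoop top [442. -65. 165.] [-201.  -96.] ang 0.43
gate end far bottom corner [456. -53. 120.] [-185.  -86.] ang 0.39
gate inner edge hingewards [510. 168. 120.] [-105.  127.] ang 1.81
cover +y+x [682. 183. 127.] [ 68. 120.] ang -1.54
cover -y+x [699.  39. 127.] [ 67. -25.] ang -0.83
tcp [-155.25929933   -3.03317823] 0.4205416338175565 140.25377744118768 [ 3.13432768 -1.96686668 -2.27380474] 22.375
```

```bash
python3 -c "
from rig import close_job; print(close_job())"
```

```text
the job is handed in; nothing more can be done
None
```

I handed the job in at about 22.4 s with the cover slid back to its stop and the bolt lifted and drawn. The gate is held ajar by the knob, which is still in the gripper. No verdict came back.

**Last checks**
- **Gate:** the images and tool position put it at about 0.39–0.43 rad (22–25 degrees). It was nearly still, with joint speeds under 0.005 rad/s, and about 3.7 N of sideways force fits its spring.
- **Bolt:** drawn about 40 mm by calculation from the tool position. The networks could not find the knob behind the gripper at the end, so they did not confirm this.
- **Cover:** the gripper moved it about 109 mm until it stopped against roughly 45 N. The pictures show the hatch open. I estimated it started about 20 mm open, so it should be near 130 mm; the joint value itself was not measured.
- **Bystanders:** the pot looked untouched in the last pictures, though the network's final top-view position for it was wrong. The blade, jar, ring and cup were not measured again; nothing went near them.

**What went wrong or disagreed**
- The reported tool height read about 37 mm too low compared with the pictures. My first grasp of the cover pull therefore closed on empty air above it. I found the offset by touching the cover (up to about 50 N at the wrist) and allowed for it afterwards.
- My first wrist turn towards the knob brought the last joint to -2.51, right at its -2.52 limit. I turned it back the other way and carried on.

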